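Find the loose clamp screw on the flute jig and mark it

TASK

One of the three clamp screws holding the flute blank has worked loose: try all three by pushing sideways on the knob of each arm, counterclockwise seen from above, gently but firmly (about 5 N, never over 8), and leave be those that hold. Swing the loose one on until its screw has turned about 35 degrees (certainly between 20 and 50) and leave it there, then slip the grey marker sleeve over the stud of that screw so that it stands upright on the hub, and let go. Leave everything else on the bench where it is.

Things in the scene. Friction and masses are not known exactly. Their poses are not given: they have to be found in the camera images.
- stud_a (a point): first (end of the rail at the jig's +y side) of three clamp screws in a row on top of a dark steel rail (330 x 70 mm, top 54 mm above the table; screws 110 mm apart). This point: on the screw's vertical axis, at the flat top of its steel hub (hub 32 mm across, 16 mm tall, top 76 mm above the table). A bare stud 10 mm thick stands 22 mm up from here. A black arm reaches out from the hub on the robot's side.
- knob_a (a point): centre of the upright black finger knob (16 mm across, 30 mm tall, from 62 to 92 mm above the table) at the outer end of that screw's arm, 70 mm from the screw's axis; the arm is 10 mm thick, 63 to 73 mm above the table. Steel straps and a dark wooden tube lie on the far side of the screws, none higher than 60 mm.
- screw_a (a joint): rad this screw is turned counterclockwise from above (loosening); 0 at start, its lower stop. Exactly one screw is loose, none looks it: it breaks away at about 0.10 N m (1.5 N at the knob), turns on at that torque and stays where left. A tight one takes up about 0.06 rad of play at the same torque (which stays taken up), then holds, under 0.12 rad at the allowed load; 4 to 6 N tries a screw well.
- handle_a (a joint): rad of the springy arm's flex relative to its screw: 0 unloaded, growing counterclockwise from above; 3 N m/rad, so it tells the torque on the screw (0.1 rad = 0.3 N m = 4.3 N at the knob). More than 0.25 rad (about 10.7 N at the knob) overloads it.
- stud_b (a point): middle of three clamp screws in a row on top of a dark steel rail (330 x 70 mm, top 54 mm above the table; screws 110 mm apart). This point: on the screw's vertical axis, at the flat top of its steel hub (hub 32 mm across, 16 mm tall, top 76 mm above the table). A bare stud 10 mm thick stands 22 mm up from here. A black arm reaches out from the hub on the robot's side.
- knob_b (a point): centre of the upright black finger knob (16 mm across, 30 mm tall, from 62 to 92 mm above the table) at the outer end of that screw's arm, 70 mm from the screw's axis; the arm is 10 mm thick, 63 to 73 mm above the table. Steel straps and a dark wooden tube lie on the far side of the screws, none higher than 60 mm.
- screw_b (a joint): rad this screw is turned counterclockwise from above (loosening); 0 at start, its lower stop. Exactly one screw is loose, none looks it: it breaks away at about 0.10 N m (1.5 N at the knob), turns on at that torque and stays where left. A tight one takes up about 0.06 rad of play at the same torque (which stays taken up), then holds, under 0.12 rad at the allowed load; 4 to 6 N tries a screw well.
- handle_b (a joint): rad of the springy arm's flex relative to its screw: 0 unloaded, growing counterclockwise from above; 3 N m/rad, so it tells the torque on the screw (0.1 rad = 0.3 N m = 4.3 N at the knob). More than 0.25 rad (about 10.7 N at the knob) overloads it.
- stud_c (a point): last (jig's -y side) of three clamp screws in a row on top of a dark steel rail (330 x 70 mm, top 54 mm above the table; screws 110 mm apart). This point: on the screw's vertical axis, at the flat top of its steel hub (hub 32 mm across, 16 mm tall, top 76 mm above the table). A bare stud 10 mm thick stands 22 mm up from here. A black arm reaches out from the hub on the robot's side.
- knob_c (a point): centre of the upright black finger knob (16 mm across, 30 mm tall, from 62 to 92 mm above the table) at the outer end of that screw's arm, 70 mm from the screw's axis; the arm is 10 mm thick, 63 to 73 mm above the table. Steel straps and a dark wooden tube lie on the far side of the screws, none higher than 60 mm.
- screw_c (a joint): rad this screw is turned counterclockwise from above (loosening); 0 at start, its lower stop. Exactly one screw is loose, none looks it: it breaks away at about 0.10 N m (1.5 N at the knob), turns on at that torque and stays where left. A tight one takes up about 0.06 rad of play at the same torque (which stays taken up), then holds, under 0.12 rad at the allowed load; 4 to 6 N tries a screw well.
- handle_c (a joint): rad of the springy arm's flex relative to its screw: 0 unloaded, growing counterclockwise from above; 3 N m/rad, so it tells the torque on the screw (0.1 rad = 0.3 N m = 4.3 N at the knob). More than 0.25 rad (about 10.7 N at the knob) overloads it.
- sleeve_mid (a point): the marker sleeve: plain grey plastic tube standing on end, open through, 30 mm outside, 18 mm bore, 45 mm tall, 50 g; this point is on its axis half-way up (22.5 mm). Fits loosely over a stud and then stands on the hub's top, this point 22.5 mm above the hub's top.
- dowel_mid (a point): short dark solid wood dowel standing on end, 30 mm across, 28 mm tall; a bystander, this point about its middle
- driver_mid (a point): screwdriver with pale handle, lying in front of the rail, partly under the knobs, at most 30 mm tall; a bystander, this point about its middle
- tape_mid (a point): blue roll of tape lying flat, 60 mm across, 20 mm tall; a bystander, this point about its middle
- oil_mid (a point): small oil bottle, 32 mm across, 60 mm tall; a bystander, this point about its middle
- offcut_mid (a point): pale wood offcut, 50 x 90 x 30 mm; a bystander, this point about its middle
- jar_mid (a point): jar, 60 mm across, 60 mm tall; a bystander, this point about its middle
- sleeve: the same sleeve; origin at the centre of its underside
Not all that is in view belongs to the job. What is shaped like the sleeve but purple or red is not meant.

How it is judged:
By the outcome, as a careful person would: the job done as asked, in the order asked, and still so for the second after the job is handed in, with the robot touching nothing.
It also fails if it takes over 64 s, if anything falls off the work surface, if the arm or the gripper's body presses on something with over 40 N, if the wrist force passes 120 N, or if a joint passes its speed limit or range.

ROBOT

A 6-joint arm with a two-finger parallel gripper is mounted at the origin on the work surface. World frame = base frame: x ahead of the robot, y to its left, z up, the work surface at z = 0. Lengths are in m, angles in rad, forces in N, time in s.
With the tool pointing down it reaches from about 0.35 to 0.725 m from the base axis. Payload 4.3 kg.
Tool frame: the origin (TCP) lies on the mounting face of the last link; the fingertips stand 173 mm ahead of it and the grasp point (between the pads) lies 155 mm ahead of it; z points along the fingers, y is the line along which they close (so a half turn about z gives the same grasp; the last joint's range is limited). The gripper opens to 85 mm and grips with 20 to 120 N. Pads are 22 mm wide; open, the fingers measure 114 mm over their backs; the gripper's body (76 mm by 85 mm) begins 54 mm behind the grasp point. The pads swing forward as they close: fully open they stand 13 mm farther back than shut.
Start: joints at [-1.302, 0.377, 0.081, 1.274, 0, 1.46], TCP at [0.213, -0.534, 0.405] pointing down, gripper open.
Joint ranges: [-2.72, 2.72], [-0.84, 1.66], [-1.02, 1.22], [-1.77, 2.12], [-1.37, 1.28], [-3.14, 3.14]. Speed limits (rad/s): [2.57, 2.57, 3.14, 3.14, 3.14, 3.14].

INTERFACE

Orientations are given as a 3x3 rotation matrix whose columns are the frame's x, y, z axes.
In Python, from cell import bot gives the robot as it stands.
- The arm moves only by the tool arm_command, never from a script. Its argument "rows" is a list of rows, each a list of 7 numbers: the shift along the world's x, y, z in m, then the turn, a rotation vector about the world's x, y, z in degrees, then the opening, from -1 (shut) to 1 (fully open). In form: [[dx, dy, dz, wx, wy, wz, jaw], ...]. A call has 1 to 20 rows; each row is the pose to reach, as a shift and turn from the pose commanded when the call began; what a row does not reach only later rows make up. A row lasts 1/10 s, in which the tool goes at most 50 mm and 8.59 degrees, less where a joint would pass 70% of its speed; a pose out of reach is approached as far as the arm can. A call with a gripper value outside its range is refused whole. The fingers move at their own pace and stop on an object; "newtons" is the grip in N (left out, the last holds). Time passes only in rows, so rows that repeat a pose let the fingers close. It gives the time, the measured TCP pose, the force, the opening and the grip force at its end, in the units of the state.
- bot.get_state(): the state, without advancing time (a new reading comes with each control period).
- bot.read_camera(name): name is "scene" or "top"; returns a dict with "image" (420x560x3 uint8, red, green, blue), "vfov" (degrees; the focal length in pixels is half the picture's height over the tangent of half this angle, whatever the lens; pixels are square), "cx", "cy" (the principal point, pixels), "world_from_camera" (4x4, takes a point from camera to world coordinates). Camera axes: x right, y down, z forward; pixel columns grow to the right and rows downward; lengths in m; the calibration is good to about 2 mm. A picture is of the moment at which its call begins. There is no depth.
- bot.sign_off(): hands the job in; it is judged then, once.
The state is a dict: "time_s": time; "joint_positions": joint angles; "qvel": joint speeds; "joint_efforts": joint torques, N m; "ee_pos": TCP position; "tool_rot": TCP orientation; "force": force on the tool from outside, world axes, zero at the start; "moment": the same for the moment, N m; "gripper_width": opening from 0.0 (shut) to 1.0 (fully open); "gripper_force": force on a finger pad.
Only numpy, scipy, OpenCV 4.12 (cv2) and the standard library are available. Lean on these libraries where they do the work, as an engineer would, in place of code of your own. Each camera call takes 0.05 s, during which the arm holds its last target. There are 200 camera calls.

## Working session

There is one attempt and no reset: what is moved stays moved. The work goes in short steps, Python scripts to look and compute and a tool call to move; the robot and the scene stay as the last step left them, time stands still between calls to the robot, and variables do not carry over. Pictures are saved under pics/ and viewed, at most 10 in all, crops included, and the job is handed in when it is done.

Besides the shell and the picture viewer there is one more tool, called after "Request:" as name(argument=value, ...), one argument or row to a line, values as JSON. arm_command: Moves the arm, as the interface text tells. Its arguments: {"type":"object","properties":{"rows":{"type":"array","items":{"type":"array","items":{"type":"number"}}},"newtons":{"type":"number"}},"required":["rows"]}

```bash
mkdir -p pics; ls; cat > h.py <<'E'
import numpy as np, cv2
from cell import bot
def cam(n,save=None):
    c=bot.read_camera(n)
    if save: cv2.imwrite('pics/'+save,c['image'][:,:,::-1])
    return c
def ray(c,u,v,z):
    f=c['image'].shape[0]/2/np.tan(np.radians(c['vfov'])/2)
    T=np.array(c['world_from_camera']); d=T[:3,:3]@np.array([(u-c['cx'])/f,(v-c['cy'])/f,1]); o=T[:3,3]
    return o+d*(z-o[2])/d[2]
def proj(c,p):
    f=c['image'].shape[0]/2/np.tan(np.radians(c['vfov'])/2)
    T=np.linalg.inv(np.array(c['world_from_camera'])); q=T[:3,:3]@np.array(p)+T[:3,3]
    return np.array([c['cx']+f*q[0]/q[2],c['cy']+f*q[1]/q[2]])
E
python3 - <<'E'
from h import *
a=cam('scene','s0.png');b=cam('top','t0.png')
for c in(a,b): print(c['vfov'],c['cx'],c['cy'],np.round(c['world_from_camera'],3))
s=bot.get_state();print(s['tool_rot'],s['force'])
E
```

```text
pics
46.893870149360446 280.54694420128044 209.81207810115322 [[ 0.542  0.707 -0.454  1.003]
 [ 0.84  -0.455  0.294 -0.311]
 [ 0.002 -0.541 -0.841  0.97 ]
 [ 0.     0.     0.     1.   ]]
57.73164571516346 283.04696553051406 215.41057632908675 [[-0.016 -0.99   0.142  0.381]
 [-1.     0.017  0.004 -0.017]
 [-0.006 -0.142 -0.99   1.049]
 [ 0.     0.     0.     1.   ]]
[[ 9.29121682e-01  3.69773797e-01 -4.89531419e-04]
 [ 3.69774058e-01 -9.29119942e-01  1.81099500e-03]
 [ 2.14825094e-04 -1.86365074e-03 -9.99998240e-01]] [-0.21391568  0.61198164  0.62556919]
```

View pics/s0.png

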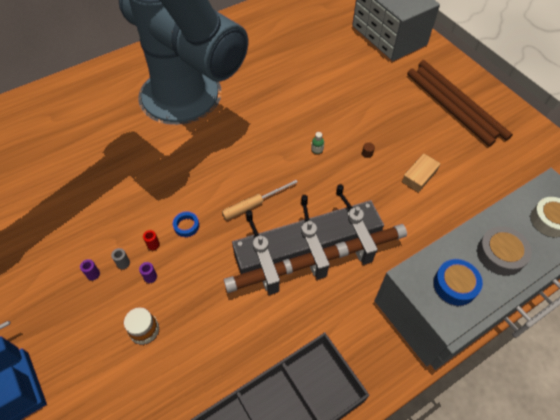

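View pics/t0.png

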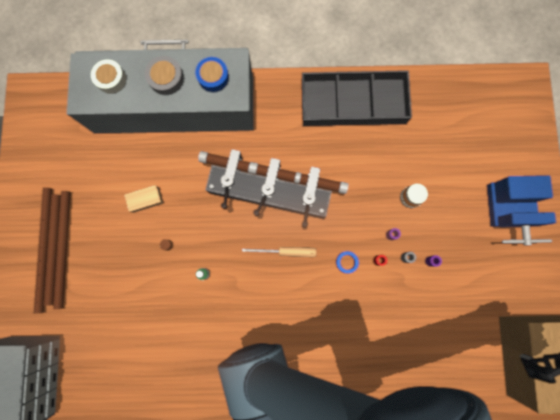

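Scene picture: the rail has three screws with hubs near (260,243), (309,228) and (356,214). The grey sleeve is at (121,259), between two purple tubes and a red one. In the top view the rail is at about (268,190) and the grey sleeve at (409,258). Next I'll enlarge both.

```bash
python3 - <<'E'
import cv2,numpy as np
t=cv2.imread('pics/t0.png')[140:240,190:360]; s=cv2.imread('pics/s0.png')[170:300,220:420]
a=cv2.resize(t,(510,300),interpolation=cv2.INTER_CUBIC)
b=cv2.resize(s,(462,300),interpolation=cv2.INTER_CUBIC)
o=np.zeros((600,510,3),np.uint8);o[:300]=a;o[300:,:462]=b
cv2.imwrite('pics/z.png',o)
from h import *
for n in('top','scene'):
    c=cam(n);im=c['image'];hsv=cv2.cvtColor(im,cv2.COLOR_RGB2HSV)
    m=((hsv[...,1]<70)&(hsv[...,2]>60)&(hsv[...,2]<240)).astype(np.uint8)
    k,l,st,ce=cv2.connectedComponentsWithStats(m)
    for i in range(1,k):
        if 25<st[i,4]<600: print(n,st[i],ce[i].round(1),ray(c,*ce[i],.045).round(4),ray(c,*ce[i],.09).round(4))
E
```

```text
top [200  61  23  22  69] [211.1  70.6] [0.9404 0.183  0.045 ] [0.9153 0.1741 0.09  ]
top [223 129  28   1  28] [236.5 129. ] [0.767  0.1112 0.045 ] [0.7497 0.1055 0.09  ]
top [121 131  29   1  29] [135. 131.] [0.7665 0.3912 0.045 ] [0.7492 0.3729 0.09  ]
top [171 130  31   1  31] [186. 130.] [0.7667 0.2505 0.045 ] [0.7494 0.2385 0.09  ]
top [199 152   9  11  77] [202.6 156.6] [0.69   0.2037 0.045 ] [0.6761 0.1939 0.09  ]
top [535 175  18  24  43] [547.6 184.1] [ 0.597  -0.7241  0.045 ] [ 0.5873 -0.6924  0.09  ]
top [339 182   9  11  83] [343.  187.3] [ 0.598  -0.1754  0.045 ] [ 0.5883 -0.1683  0.09  ]
top [406 184  22  20 115] [415.1 194.5] [ 0.5748 -0.3677  0.045 ] [ 0.5661 -0.352   0.09  ]
top [537 204  19  20  39] [547.2 213.7] [ 0.517  -0.7138  0.045 ] [ 0.5109 -0.6826  0.09  ]
top [502 225  49  20 286] [525.2 236.6] [ 0.4569 -0.6494  0.045 ] [ 0.4535 -0.6211  0.09  ]
top [243 249  36   3  71] [260.3 250.3] [0.4328 0.0485 0.045 ] [0.4305 0.0455 0.09  ]
top [402 252  14  11 101] [408.7 256.9] [ 0.409 -0.34   0.045] [ 0.4077 -0.3255  0.09  ]
top [196 270   8   9  49] [199.6 273.8]
[... 1092 characters left out ...]
.4129 -0.3419  0.045 ] [ 0.4416 -0.3404  0.09  ]
scene [283 259  10  15  87] [287.6 265.3] [ 0.6293 -0.0503  0.045 ] [ 0.6475 -0.063   0.09  ]
scene [455 264  21  16  27] [466.8 269.1] [0.8411 0.2624 0.045 ] [0.849  0.2345 0.09  ]
scene [224 277  13  15 138] [230.2 284.2] [ 0.6011 -0.1738  0.045 ] [ 0.6207 -0.1805  0.09  ]
scene [124 308  28  27 594] [137.9 321.2] [ 0.5714 -0.3665  0.045 ] [ 0.5924 -0.3638  0.09  ]
scene [  0 322  10   7  35] [  4.2 324.4] [ 0.4348 -0.5904  0.045 ] [ 0.4625 -0.5768  0.09  ]
scene [136 324  22  20  72] [148.9 337.2] [ 0.6127 -0.3616  0.045 ] [ 0.6317 -0.3591  0.09  ]
scene [205 399  45  21 496] [230.1 412.2] [ 0.8171 -0.2966  0.045 ] [ 0.8261 -0.2973  0.09  ]
```

View pics/z.png

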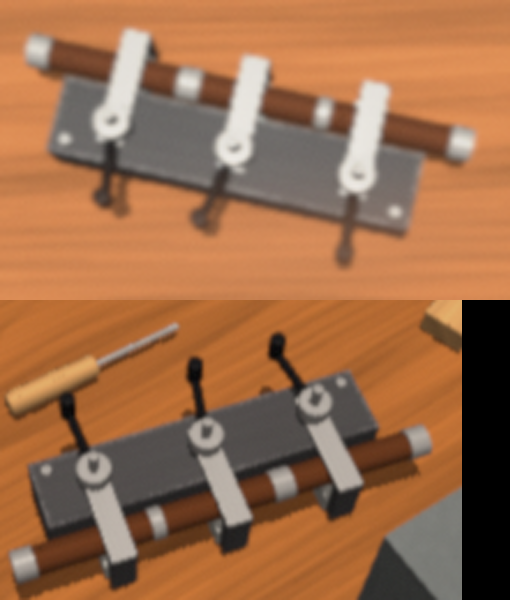

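Zoomed view: the hubs, knobs and studs are clear. I'll convert their pixels to positions from both views.

```bash
python3 - <<'E'
from h import *
t=cam('top');s=cam('scene')
H={'a':((226.7,180.3),(356.4,214.6)),'b':((267.7,189.3),(309.6,228.4)),'c':((309,198),(260.7,243.6))}
K={'a':((224.3,205.7),(339.9,187.3)),'b':((257,212.7),(304.4,197.7)),'c':((304.7,226),(249,213.3))}
P={}
for k in 'abc':
    h=[ray(t,*H[k][0],.076),ray(s,*H[k][1],.076)]; n=[ray(t,*K[k][0],.090),ray(s,*K[k][1],.088)]
    P[k]=np.mean(h,0)
    print(k,'hub',*[x[:2].round(4) for x in h],'knob',*[x[:2].round(4) for x in n],'len',np.linalg.norm((np.mean(n,0)-P[k])[:2]).round(4),np.degrees(np.arctan2(*(np.mean(n,0)-P[k])[[1,0]])).round(1))
print(np.linalg.norm(P['a']-P['b']),np.linalg.norm(P['c']-P['b']))
# sleeve colours: grey comps
for c,w in((t,(385,235,445,280)),(s,(75,225,165,290))):
    x0,y0,x1,y1=w;im=c['image'][y0:y1,x0:x1].astype(int)
    sat=im.max(2)-im.min(2)
    m=(sat<25).astype(np.uint8)
    k,l,st,ce=cv2.connectedComponentsWithStats(m)
    for i in range(1,k):
        if st[i,4]>30: print(st[i]+[x0,y0,0,0,0],ce[i]+[x0,y0])
print(proj(t,(.41,-.345,.045)),proj(t,(.41,-.345,0)),proj(s,(.41,-.345,.045)),proj(s,(.41,-.345,0)))
E
```

```text
a hub [0.6153 0.1328] [0.6206 0.1345] knob [0.5456 0.1365] [0.5485 0.1417] len 0.0711 175.6
b hub [0.5894 0.0258] [0.5941 0.0287] knob [0.5261 0.0531] [0.5288 0.0592] len 0.0705 155.8
c hub [ 0.5644 -0.0812] [ 0.569  -0.0788] knob [ 0.4899 -0.0675] [ 0.4978 -0.0643] len 0.0742 169.0
0.10962594360625989 0.1101446288200159
[402 253  13   9  86] [408.04651163 256.98837209]
[112 249  17  20 222] [120.35135135 258.49099099]
[410.59542268 256.5003237 ] [405.23786826 257.07417988] [116.41173379 254.82015041] [122.15163796 264.1972967 ]
```

Request:
arm_command(
  rows=[
    [0.337,0.709,0,0,0,68,-1],
    [0.337,0.709,0,0,0,68,-1],
    [0.337,0.709,0,0,0,68,-1],
    [0.337,0.709,0,0,0,68,-1],
    [0.337,0.709,0,0,0,68,-1],
    [0.337,0.709,0,0,0,68,-1],
    [0.337,0.709,0,0,0,68,-1],
    [0.337,0.709,0,0,0,68,-1],
    [0.337,0.709,0,0,0,68,-1],
    [0.337,0.709,0,0,0,68,-1],
    [0.337,0.709,0,0,0,68,-1],
    [0.337,0.709,0,0,0,68,-1],
    [0.337,0.709,0,0,0,68,-1],
    [0.337,0.709,0,0,0,68,-1],
    [0.337,0.709,0,0,0,68,-1],
    [0.337,0.709,0,0,0,68,-1],
    [0.337,0.709,0,0,0,68,-1],
    [0.337,0.709,-0.05,0,0,68,-1],
    [0.337,0.709,-0.1,0,0,68,-1],
    [0.337,0.709,-0.1,0,0,68,-1],
  ],
)

```text
time_s: 2.3
ee_pos: [0.5444, 0.1732, 0.2967]
tool_rot: [[0.006, 1.0, -0.017], [1.0, -0.006, -0.004], [-0.004, -0.017, -1.0]]
force: [-1.2, 0.1, -1.3]
gripper_width: -0.007
gripper_force: 0.0
```

Request:
arm_command(
  rows=[
    [0,0,-0.03,0,0,0,-1],
    [0,0,-0.06,0,0,0,-1],
    [0,0,-0.06,0,0,0,-1],
    [0,0,-0.06,0,0,0,-1],
  ],
)

```text
time_s: 2.7
ee_pos: [0.5503, 0.1745, 0.2468]
tool_rot: [[0.006, 1.0, 0.001], [1.0, -0.006, 0.0], [0.0, 0.001, -1.0]]
force: [-0.4, -0.8, 1.4]
gripper_width: -0.001
gripper_force: 0.0
```

```bash
python3 - <<'E'
from h import *
s=bot.get_state();print(s['ee_pos'],s['force'])
a=cam('scene')['image'][130:290,200:420,::-1];b=cam('top')['image'][130:250,180:350,::-1]
o=np.zeros((600,800,3),np.uint8)
o[:291,:400]=cv2.resize(a,(400,291),interpolation=cv2.INTER_CUBIC)
o[291:573,:400]=cv2.resize(b,(400,282),interpolation=cv2.INTER_CUBIC)
cv2.imwrite('pics/p1.png',o[:,:400])
E
```

```text
[0.55034562 0.1744536  0.24681238] [-0.4372423  -0.80247982  1.42661917]
```

View pics/p1.png

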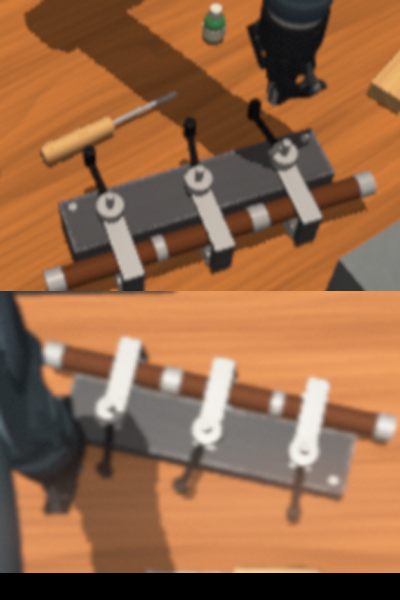

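The shut fingers stand just to the right of knob a (scene crop, about (295,95), knob at (254,105)). Now I'll push gently.

Request:
arm_command(
  rows=[
    [0,-0.006,0,0,0,0,-1],
    [0,-0.01,0,0,0,0,-1],
    [0,-0.013,0,0,0,0,-1],
    [0,-0.016,0,0,0,0,-1],
    [0,-0.018,0,0,0,0,-1],
    [0,-0.02,0,0,0,0,-1],
    [0,-0.02,0,0,0,0,-1],
    [0,-0.02,0,0,0,0,-1],
  ],
)

```text
time_s: 3.6
ee_pos: [0.5495, 0.1549, 0.2447]
tool_rot: [[0.005, 1.0, -0.0], [1.0, -0.005, 0.0], [0.0, -0.0, -1.0]]
force: [-0.5, 0.9, 0.4]
gripper_width: 0.004
gripper_force: 0.8
```

Request:
arm_command(
  rows=[
    [0,-0.002,0,0,0,0,-1],
    [0,-0.004,0,0,0,0,-1],
    [0,-0.004,0,0,0,0,-1],
    [0,-0.004,0,0,0,0,-1],
  ],
)

```text
time_s: 4.0
ee_pos: [0.5494, 0.1508, 0.2446]
tool_rot: [[0.005, 1.0, -0.001], [1.0, -0.005, 0.0], [0.0, -0.001, -1.0]]
force: [-2.2, 3.0, 1.1]
gripper_width: 0.003
gripper_force: 1.4
```

Request:
arm_command(
  rows=[
    [0,-0.002,0,0,0,0,-1],
    [0,-0.003,0,0,0,0,-1],
    [0,-0.003,0,0,0,0,-1],
    [0,-0.003,0,0,0,0,-1],
  ],
)

```text
time_s: 4.4
ee_pos: [0.5494, 0.1479, 0.2446]
tool_rot: [[0.005, 1.0, -0.001], [1.0, -0.005, 0.001], [0.001, -0.001, -1.0]]
force: [-3.4, 3.8, 1.4]
gripper_width: 0.002
gripper_force: 2.1
```

Request:
arm_command(
  rows=[
    [-0.001,-0.001,0,0,0,0,-1],
    [-0.003,-0.002,0,0,0,0,-1],
    [-0.003,-0.002,0,0,0,0,-1],
    [-0.003,-0.002,0,0,0,0,-1],
  ],
)

```text
time_s: 4.8
ee_pos: [0.5479, 0.146, 0.2451]
tool_rot: [[0.005, 1.0, 0.003], [1.0, -0.005, 0.001], [0.001, 0.003, -1.0]]
force: [2.2, 4.7, -1.3]
gripper_width: 0.0
gripper_force: 2.5
```

Screw a holds at about 4.7 N, so it is tight. I'll back off and go to b.

Request:
arm_command(
  rows=[
    [0,0.012,0,0,0,0,-1],
    [0,0.012,0,0,0,0,-1],
    [0,0.012,0.045,0,0,0,-1],
    [0,0.012,0.055,0,0,-5,-1],
    [-0.005,-0.03,0.055,0,0,-12,-1],
    [-0.005,-0.059,0.055,0,0,-20,-1],
    [-0.005,-0.059,0.055,0,0,-20,-1],
    [-0.005,-0.059,0.055,0,0,-20,-1],
    [-0.005,-0.059,0.02,0,0,-20,-1],
    [-0.005,-0.059,0,0,0,-20,-1],
    [-0.005,-0.059,0,0,0,-20,-1],
    [-0.005,-0.059,0,0,0,-20,-1],
  ],
)

```text
time_s: 6.0
ee_pos: [0.5415, 0.0874, 0.2447]
tool_rot: [[0.345, 0.939, -0.001], [0.939, -0.345, -0.0], [-0.001, -0.001, -1.0]]
force: [0.7, -0.1, -0.2]
gripper_width: 0.001
gripper_force: 0.0
```

```bash
python3 - <<'E'
from h import *
s=bot.get_state();print(s['ee_pos'],s['force'])
a=cam('scene')['image'][130:290,200:420,::-1];b=cam('top')['image'][130:250,180:350,::-1]
o=np.zeros((600,800,3),np.uint8)
o[:291,:400]=cv2.resize(a,(400,291),interpolation=cv2.INTER_CUBIC)
o[291:573,:400]=cv2.resize(b,(400,282),interpolation=cv2.INTER_CUBIC)
cv2.imwrite('pics/p2.png',o[:,:400])
E
```

```text
[0.54146319 0.08744054 0.24469926] [ 0.70339527 -0.11371063 -0.2084993 ]
```

View pics/p2.png

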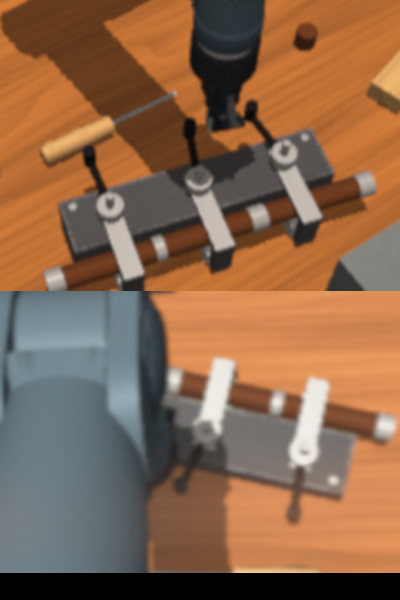

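The fingers are between knobs b (190,130) and a (250,108), and a has barely moved. Next I push b.

Request:
arm_command(
  rows=[
    [-0.002,-0.005,0,0,0,0,-1],
    [-0.004,-0.009,0,0,0,0,-1],
    [-0.005,-0.013,0,0,0,0,-1],
    [-0.007,-0.016,0,0,0,0,-1],
    [-0.008,-0.018,0,0,0,0,-1],
    [-0.008,-0.018,0,0,0,0,-1],
    [-0.008,-0.018,0,0,0,0,-1],
  ],
)

```text
time_s: 6.8
ee_pos: [0.5338, 0.0687, 0.2449]
tool_rot: [[0.347, 0.938, 0.001], [0.938, -0.347, 0.0], [0.0, 0.001, -1.0]]
force: [0.3, 0.8, 0.9]
gripper_width: 0.0
gripper_force: 0.6
```

Request:
arm_command(
  rows=[
    [-0.001,-0.002,0,0,0,0,-1],
    [-0.002,-0.004,0,0,0,0,-1],
    [-0.002,-0.004,0,0,0,0,-1],
    [-0.002,-0.004,0,0,0,0,-1],
  ],
)

```text
time_s: 7.2
ee_pos: [0.5317, 0.0647, 0.2447]
tool_rot: [[0.347, 0.938, 0.0], [0.938, -0.347, -0.0], [-0.0, 0.0, -1.0]]
force: [1.6, 0.4, 1.3]
gripper_width: -0.001
gripper_force: 0.6
```

Request:
arm_command(
  rows=[
    [-0.001,-0.002,0,0,0,0,-1],
    [-0.002,-0.004,0,0,0,0,-1],
    [-0.002,-0.004,0,0,0,0,-1],
    [-0.002,-0.004,0,0,0,0,-1],
  ],
)

```text
time_s: 7.6
ee_pos: [0.5296, 0.0606, 0.2447]
tool_rot: [[0.347, 0.938, -0.0], [0.938, -0.347, -0.0], [-0.0, -0.0, -1.0]]
force: [1.8, 0.5, -0.1]
gripper_width: 0.002
gripper_force: 0.7
```

Request:
arm_command(
  rows=[
    [-0.001,-0.002,0,0,0,0,-1],
    [-0.001,-0.004,0,0,0,0,-1],
    [-0.001,-0.004,0,0,0,0,-1],
    [-0.001,-0.004,0,0,0,0,-1],
  ],
)

```text
time_s: 8.0
ee_pos: [0.5284, 0.0567, 0.2446]
tool_rot: [[0.347, 0.938, -0.001], [0.938, -0.347, 0.0], [-0.0, -0.001, -1.0]]
force: [-0.3, 2.0, 1.3]
gripper_width: 0.002
gripper_force: 0.6
```

b turns on at about 1.5 N, so it looks loose. The task says to try all three, so I'll try c before swinging b on.

Request:
arm_command(
  rows=[
    [0.004,0.01,0,0,0,0,-1],
    [0.004,0.01,0.01,0,0,0,-1],
    [0.004,0.01,0.05,0,0,0,-1],
    [0,0,0.06,0,0,4,-1],
    [-0.015,-0.045,0.06,0,0,9,-1],
    [-0.0245,-0.0905,0.06,0,0,9,-1],
    [-0.0245,-0.0905,0.06,0,0,9,-1],
    [-0.0245,-0.0905,0.06,0,0,9,-1],
    [-0.0245,-0.0905,0.02,0,0,9,-1],
    [-0.0245,-0.0905,0,0,0,9,-1],
    [-0.0245,-0.0905,0,0,0,9,-1],
    [-0.0245,-0.0905,0,0,0,9,-1],
  ],
)

```text
time_s: 9.2
ee_pos: [0.5043, -0.0327, 0.245]
tool_rot: [[0.194, 0.981, -0.001], [0.981, -0.194, 0.0], [0.0, -0.001, -1.0]]
force: [-1.0, 0.7, 0.3]
gripper_width: 0.003
gripper_force: 0.0
```

Request:
arm_command(
  rows=[
    [-0.001,-0.006,0,0,0,0,-1],
    [-0.002,-0.01,0,0,0,0,-1],
    [-0.003,-0.014,0,0,0,0,-1],
    [-0.003,-0.016,0,0,0,0,-1],
    [-0.004,-0.018,0,0,0,0,-1],
    [-0.004,-0.02,0,0,0,0,-1],
    [-0.004,-0.02,0,0,0,0,-1],
    [-0.004,-0.02,0,0,0,0,-1],
  ],
)

```text
time_s: 10.0
ee_pos: [0.5003, -0.0538, 0.2448]
tool_rot: [[0.196, 0.981, 0.0], [0.981, -0.196, 0.0], [0.0, 0.0, -1.0]]
force: [0.9, 1.1, 0.3]
gripper_width: -0.001
gripper_force: 0.7
```

Request:
arm_command(
  rows=[
    [0,-0.002,0,0,0,0,-1],
    [-0.001,-0.004,0,0,0,0,-1],
    [-0.001,-0.004,0,0,0,0,-1],
    [-0.001,-0.004,0,0,0,0,-1],
  ],
)

```text
time_s: 10.4
ee_pos: [0.4994, -0.0577, 0.2448]
tool_rot: [[0.196, 0.981, 0.001], [0.981, -0.196, 0.001], [0.001, 0.001, -1.0]]
force: [2.5, 3.5, 0.1]
gripper_width: 0.001
gripper_force: 1.8
```

Request:
arm_command(
  rows=[
    [0,-0.002,0,0,0,0,-1],
    [0,-0.003,0,0,0,0,-1],
    [0,-0.003,0,0,0,0,-1],
    [0,-0.003,0,0,0,0,-1],
  ],
)

```text
time_s: 10.8
ee_pos: [0.4992, -0.0606, 0.2447]
tool_rot: [[0.196, 0.981, 0.0], [0.981, -0.196, 0.001], [0.001, 0.0, -1.0]]
force: [2.0, 4.6, 1.3]
gripper_width: -0.003
gripper_force: 2.5
```

c holds at about 5 N and is tight, so b is the loose one. Back to b.

Request:
arm_command(
  rows=[
    [0.002,0.01,0,0,0,0,-1],
    [0.002,0.012,0.01,0,0,0,-1],
    [0.002,0.012,0.05,0,0,0,-1],
    [0.005,0.04,0.06,0,0,0,-1],
    [0.02,0.09,0.06,0,0,0,-1],
    [0.0305,0.1355,0.06,0,0,0,-1],
    [0.0305,0.1355,0.06,0,0,0,-1],
    [0.0305,0.1355,0.06,0,0,0,-1],
    [0.0305,0.1355,0.02,0,0,0,-1],
    [0.0305,0.1355,0,0,0,0,-1],
    [0.0305,0.1355,0,0,0,0,-1],
  ],
)

```text
time_s: 11.9
ee_pos: [0.5273, 0.0732, 0.2419]
tool_rot: [[0.198, 0.98, -0.007], [0.98, -0.198, -0.002], [-0.003, -0.007, -1.0]]
force: [-0.6, -0.6, -1.2]
gripper_width: -0.001
gripper_force: 0.0
```

```bash
cat > look.py <<'E'
import sys
from h import *
s=bot.get_state();print(s['ee_pos'],s['force'])
a=cam('scene')['image'][150:270,220:400,::-1];b=cam('top')['image'][140:240,200:350,::-1]
o=np.zeros((600,450,3),np.uint8)
o[:300]=cv2.resize(a,(450,300),interpolation=cv2.INTER_CUBIC)
o[300:]=cv2.resize(b,(450,300),interpolation=cv2.INTER_CUBIC)
cv2.imwrite('pics/'+sys.argv[1],o)
E
python3 look.py p3.png
```

```text
[0.52731006 0.07315155 0.24187751] [-0.60455788 -0.57169971 -1.22688989]
```

View pics/p3.png

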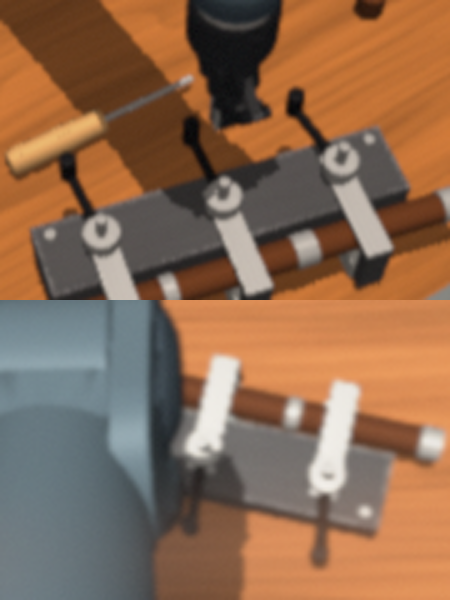

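```bash
cat > ang.py <<'E'
from h import *
t=cam('top');s=cam('scene')
def ang(kt,ht,ks,hs):
    for c,k,h in((t,kt,ht),(s,ks,hs)):
        a=ray(c,*k,.089)-ray(c,*h,.076); print(ray(c,*k,.089)[:2].round(4),np.linalg.norm(a[:2]).round(4),np.degrees(np.arctan2(a[1],a[0]))%360)
E
python3 - <<'E'
from ang import *
ang((257,212.7),(267.7,189.3),(304.4,197.7),(309.6,228.4))
ang((263.7,214),(268.3,188.3),(296.4,201.2),(309.2,229.2))
E
```

```text
[0.5262 0.0531] 0.0689 156.5740565734049
[0.5294 0.0587] 0.0713 155.0983018509981
[0.5226 0.0361] 0.0705 170.26971984526259
[0.5275 0.0388] 0.0688 170.00305329413303
```

b has turned about 14°, from 156° to 170°. I'll swing it on to about 190.5°.

Request:
arm_command(
  rows=[
    [-0.002,-0.008,0,0,0,0,-1],
    [-0.004,-0.014,0,0,0,1,-1],
    [-0.004,-0.018,0,0,0,2,-1],
    [-0.005,-0.021,0,0,0,4,-1],
    [-0.006,-0.024,0,0,0,6,-1],
    [-0.007,-0.027,0,0,0,9,-1],
    [-0.008,-0.03,0,0,0,11,-1],
    [-0.0085,-0.033,0,0,0,14,-1],
    [-0.009,-0.036,0,0,0,16,-1],
    [-0.0095,-0.039,0,0,0,19,-1],
    [-0.01,-0.042,0,0,0,21,-1],
    [-0.01,-0.042,0,0,0,21,-1],
    [-0.01,-0.042,0,0,0,21,-1],
  ],
)

```text
time_s: 13.4
ee_pos: [0.5199, 0.0326, 0.245]
tool_rot: [[-0.168, 0.986, 0.001], [0.986, 0.168, 0.0], [0.0, 0.001, -1.0]]
force: [0.4, 1.5, 1.1]
gripper_width: -0.002
gripper_force: 0.6
```

Retracting to a hover above the sleeve with a half-open jaw, then looking at the screw and the sleeve.

Request:
arm_command(
  rows=[
    [-0.002,0.01,0,0,0,0,-1],
    [-0.002,0.014,0.01,0,0,0,-1],
    [-0.002,0.014,0.05,0,0,0,-1],
    [0,0,0.09,0,0,0,-1],
    [-0.015,-0.05,0.1,0,0,-8,0.1],
    [-0.109,-0.374,0.1,0,0,-25,0.1],
    [-0.109,-0.374,0.1,0,0,-25,0.1],
    [-0.109,-0.374,0.1,0,0,-25,0.1],
    [-0.109,-0.374,0.1,0,0,-25,0.1],
    [-0.109,-0.374,0.1,0,0,-25,0.1],
    [-0.109,-0.374,0.1,0,0,-25,0.1],
    [-0.109,-0.374,0.1,0,0,-25,0.1],
    [-0.109,-0.374,0.1,0,0,-25,0.1],
    [-0.109,-0.374,0.1,0,0,-25,0.1],
    [-0.109,-0.374,0.1,0,0,-25,0.1],
    [-0.109,-0.374,0.1,0,0,-25,0.1],
  ],
)

```text
time_s: 15.0
ee_pos: [0.4111, -0.3398, 0.3449]
tool_rot: [[0.262, 0.965, -0.0], [0.965, -0.262, 0.0], [0.0, -0.0, -1.0]]
force: [-0.3, -0.2, -0.2]
gripper_width: 0.554
gripper_force: 0.0
```

```bash
python3 - <<'E'
from h import *
s=bot.get_state();print(s['ee_pos'],s['gripper_width'])
t=cam('top')['image'];sc=cam('scene')['image']
o=np.zeros((600,720,3),np.uint8)
def put(im,x0,y0,w,h,k,X,Y): o[Y:Y+h*k,X:X+w*k]=cv2.resize(im[y0:y0+h,x0:x0+w,::-1],(w*k,h*k),interpolation=cv2.INTER_CUBIC)
put(t,235,165,90,75,4,0,0); put(sc,235,180,90,75,4,360,0)
put(t,350,200,120,100,3,0,300); put(sc,70,200,120,100,3,360,300)
cv2.imwrite('pics/p4.png',o)
E
```

```text
[ 0.41109748 -0.33980711  0.34485975] 0.5536551155792213
```

View pics/p4.png

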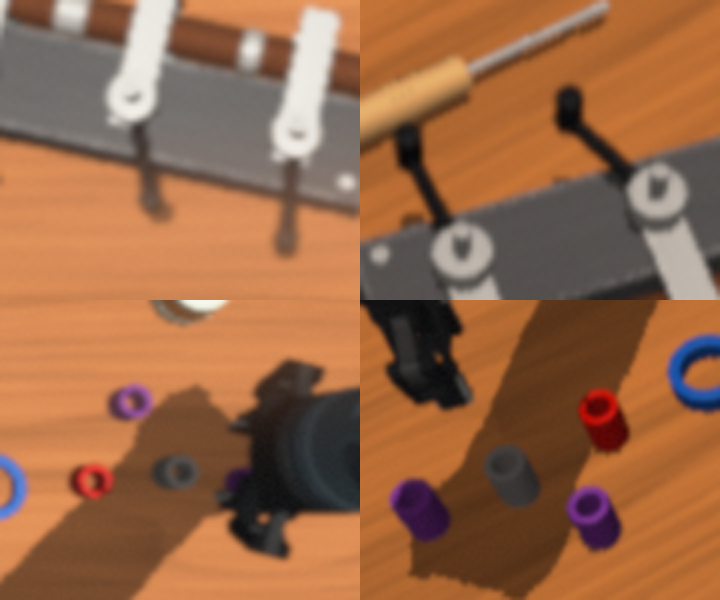

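```bash
python3 - <<'E'
from ang import *
ang((272.8,216.2),(268,189.5),(287.3,203.8),(309.3,228))
print(ray(t,410,257,.045),ray(s,119.3,255.7,.045))
print(ray(t,268,189.5,.076),ray(s,309.3,228,.076))
E
```

```text
[0.5165 0.013 ] 0.0733 189.4394235351723
[0.5225 0.0183] 0.0712 188.4281903942614
[ 0.40872623 -0.34336221  0.045     ] [ 0.41532652 -0.34062572  0.045     ]
[0.58884438 0.02499257 0.076     ] [0.59290313 0.02872136 0.076     ]
```

b has turned about 33°, which is good. The sleeve is at about (0.412, -0.342). Descend and grasp.

Request:
arm_command(
  rows=[
    [0.001,-0.001,-0.05,0,0,0,0.1],
    [0.001,-0.001,-0.095,0,0,0,0.1],
    [0.001,-0.001,-0.13,0,0,0,0.1],
    [0.001,-0.001,-0.15,0,0,0,0.1],
    [0.001,-0.001,-0.16,0,0,0,0.1],
    [0.001,-0.001,-0.16,0,0,0,0.1],
    [0.001,-0.001,-0.16,0,0,0,0.1],
    [0.001,-0.001,-0.16,0,0,0,-0.3],
    [0.001,-0.001,-0.16,0,0,0,-0.6],
    [0.001,-0.001,-0.16,0,0,0,-0.6],
    [0.001,-0.001,-0.16,0,0,0,-0.6],
    [0.001,-0.001,-0.16,0,0,0,-0.6],
  ],
  newtons=25,
)

```text
time_s: 16.4
ee_pos: [0.4123, -0.343, 0.1864]
tool_rot: [[0.264, 0.965, 0.002], [0.965, -0.264, -0.002], [-0.002, 0.003, -1.0]]
force: [-1.3, 0.5, 6.9]
gripper_width: 0.342
gripper_force: 24.8
```

Request:
arm_command(
  rows=[
    [0,0,0.03,0,0,0,-0.6],
    [0,0,0.08,0,0,0,-0.6],
    [0,0,0.13,0,0,0,-0.6],
    [0,0,0.14,0,0,0,-0.6],
    [0.179,0.369,0.14,0,0,0,-0.6],
    [0.179,0.369,0.14,0,0,0,-0.6],
    [0.179,0.369,0.14,0,0,0,-0.6],
    [0.179,0.369,0.14,0,0,0,-0.6],
    [0.179,0.369,0.14,0,0,0,-0.6],
    [0.179,0.369,0.14,0,0,0,-0.6],
    [0.179,0.369,0.14,0,0,0,-0.6],
    [0.179,0.369,0.14,0,0,0,-0.6],
    [0.179,0.369,0.14,0,0,0,-0.6],
    [0.179,0.369,0.14,0,0,0,-0.6],
    [0.179,0.369,0.115,0,0,0,-0.6],
    [0.179,0.369,0.115,0,0,0,-0.6],
    [0.179,0.369,0.115,0,0,0,-0.6],
  ],
)

```text
time_s: 18.1
ee_pos: [0.5896, 0.0254, 0.2993]
tool_rot: [[0.266, 0.964, -0.003], [0.964, -0.266, -0.0], [-0.001, -0.002, -1.0]]
force: [0.5, 0.4, -0.7]
gripper_width: 0.335
gripper_force: 25.1
```

```bash
python3 - <<'E'
from h import *
s=bot.get_state();print(s['ee_pos'],s['gripper_width'])
sc=cam('scene')['image'];t=cam('top')['image']
o=np.zeros((420,800,3),np.uint8)
o[:,:400]=cv2.resize(sc[175:259,265:345,::-1],(400,420),interpolation=cv2.INTER_CUBIC)
o[:,400:]=cv2.resize(t[150:234,230:310,::-1],(400,420),interpolation=cv2.INTER_CUBIC)
cv2.imwrite('pics/p5.png',o)
E
```

```text
[0.58962667 0.02538349 0.29926925] 0.33480602129957626
```

View pics/p5.png

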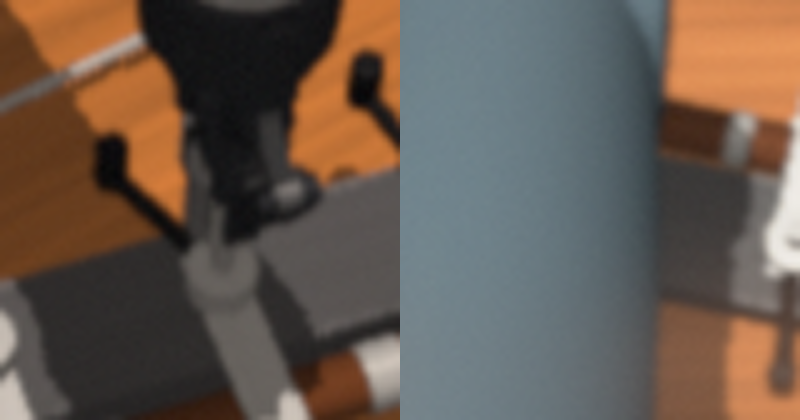

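```bash
python3 - <<'E'
from h import *
c=cam('scene')
p=np.array([.5896,.0254]); 
def z(q): return ((proj(c,q)-[265,175])*5).round(0)
for h in (.113,.158): print(h,[z([*(p+.015*np.array(d)),h]) for d in((0,0),(1,0),(-1,0),(0,1),(0,-1))])
print('tip',z([*p,.126]),'stud top',z([.5915,.0271,.098]),z([.593,.0287,.098]),'hub',z([.593,.0287,.076]))
o=cv2.resize(c['image'][190:240,285:335,::-1],(600,600),interpolation=cv2.INTER_CUBIC)
o=np.clip(o.astype(float)*1.8,0,255).astype(np.uint8)
cv2.imwrite('pics/p6.png',o)
E
```

```text
0.113 [array([215., 218.]), array([236., 244.]), array([195., 192.]), array([245., 201.]), array([185., 234.])]
0.158 [array([221., 159.]), array([242., 185.]), array([199., 132.]), array([251., 142.]), array([190., 176.])]
tip [217. 201.] stud top [219. 238.] [224. 239.] hub [222. 265.]
```

View pics/p6.png

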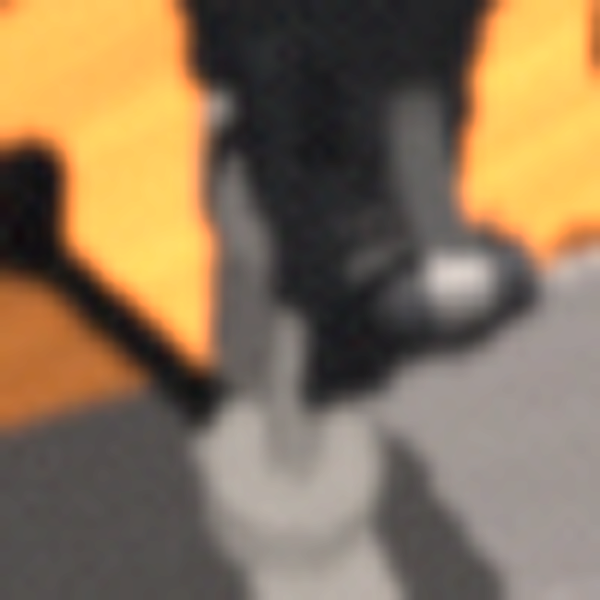

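The sleeve (left edge at 215) lines up sideways with the stud axis (about 293) to within 1–2 mm. I'll lower it over the stud and watch the force.

Request:
arm_command(
  rows=[
    [0,0,-0.008,0,0,0,-0.6],
    [0,0,-0.014,0,0,0,-0.6],
    [0,0,-0.018,0,0,0,-0.6],
    [0,0,-0.022,0,0,0,-0.6],
    [0,0,-0.022,0,0,0,-0.6],
    [0,0,-0.022,0,0,0,-0.6],
  ],
)

```text
time_s: 18.85
ee_pos: [0.5906, 0.0268, 0.2776]
tool_rot: [[0.264, 0.965, -0.0], [0.965, -0.264, 0.0], [-0.0, -0.0, -1.0]]
force: [-0.1, 0.4, -0.8]
gripper_width: 0.34
gripper_force: 25.1
```

Request:
arm_command(
  rows=[
    [0,0,-0.004,0,0,0,-0.6],
    [0,0,-0.008,0,0,0,-0.6],
    [0,0,-0.011,0,0,0,-0.6],
    [0,0,-0.013,0,0,0,-0.6],
    [0,0,-0.014,0,0,0,-0.6],
    [0,0,-0.014,0,0,0,-0.6],
    [0,0,-0.014,0,0,0,-0.6],
  ],
)

```text
time_s: 19.55
ee_pos: [0.5907, 0.0267, 0.2638]
tool_rot: [[0.264, 0.965, 0.0], [0.965, -0.264, -0.0], [0.0, 0.0, -1.0]]
force: [0.1, 0.3, -1.0]
gripper_width: 0.34
gripper_force: 25.1
```

Request:
arm_command(
  rows=[
    [0,0,-0.001,0,0,0,-0.6],
    [0,0,-0.0015,0,0,0,-0.6],
    [0,0,-0.0015,0,0,0,-0.6],
  ],
)

```text
time_s: 19.85
ee_pos: [0.5907, 0.0268, 0.2624]
tool_rot: [[0.264, 0.965, 0.0], [0.965, -0.264, -0.0], [0.0, 0.0, -1.0]]
force: [-0.6, 0.3, 0.8]
gripper_width: 0.342
gripper_force: 25.2
```

Request:
arm_command(
  rows=[
    [0,0,0,0,0,0,-0.2],
    [0,0,0,0,0,0,-0.1],
    [0,0,0,0,0,0,0.0],
    [0,0,0,0,0,0,0.1],
    [0,0,0,0,0,0,0.1],
    [0,0,0,0,0,0,0.1],
    [0,0,0,0,0,0,0.1],
  ],
)

```text
time_s: 20.55
ee_pos: [0.5906, 0.0268, 0.2622]
tool_rot: [[0.264, 0.965, 0.0], [0.965, -0.264, -0.0], [-0.0, 0.0, -1.0]]
force: [0.5, 0.1, -0.6]
gripper_width: 0.549
gripper_force: 0.0
```

Request:
arm_command(
  rows=[
    [0,0,0.01,0,0,0,0.1],
    [0,0,0.03,0,0,0,0.1],
    [0,0,0.06,0,0,0,0.1],
    [0,0,0.1,0,0,0,0.1],
    [-0.03,-0.05,0.13,0,0,0,0.1],
    [-0.15,-0.25,0.13,0,0,0,0.1],
    [-0.15,-0.25,0.13,0,0,0,0.1],
    [-0.15,-0.25,0.13,0,0,0,0.1],
    [-0.15,-0.25,0.13,0,0,0,0.1],
    [-0.15,-0.25,0.13,0,0,0,0.1],
    [-0.15,-0.25,0.13,0,0,0,0.1],
    [-0.15,-0.25,0.13,0,0,0,0.1],
  ],
)

```text
time_s: 21.75
ee_pos: [0.4402, -0.2241, 0.393]
tool_rot: [[0.266, 0.964, 0.001], [0.964, -0.266, -0.0], [0.0, 0.001, -1.0]]
force: [-0.7, 1.0, -1.1]
gripper_width: 0.545
gripper_force: 0.0
```

```bash
python3 look.py p7.png
```

```text
[ 0.44016945 -0.22408096  0.3930303 ] [-0.68012571  0.95196906 -1.06755816]
```

View pics/p7.png

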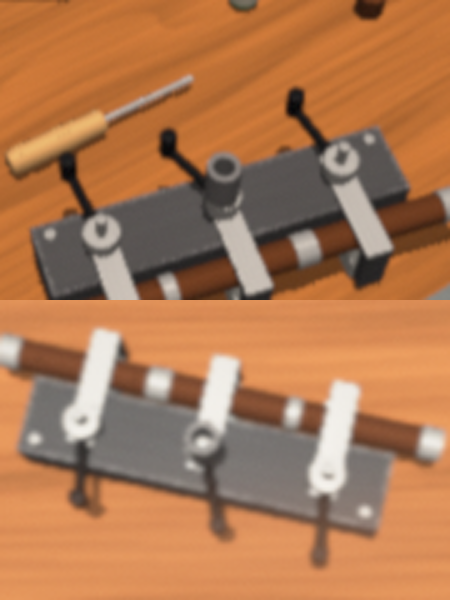

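The sleeve stands upright on hub b: its top is at (224,167) and its base at (222,205) on the hub in the scene crop. Knob b is still at its swung position (168,142), and everything else is where it was. Handing in.

```bash
python3 -c "
from cell import bot
print(bot.sign_off())"
```

```text
the job is handed in; nothing more can be done
None
```

The middle screw (b) was the loose one: I turned it about 33° and stood the grey sleeve upright on its hub. Screws a and c held at about 5 N and were left alone; the job is handed in at about 22 s.

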